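# Sweep the loose chokes into the parts tray

### The job

Clear the bench: use the fingers like a brush to sweep the three loose copper-wound chokes across the table top, through the open side of the grey three-walled tray, until each lies flat and completely inside it. Push them along the table, in any order; do not pick any of them up, and leave the tape roll, the small round tin and the screwdriver where they are.

Things in the scene. Friction and masses are not known exactly. Their poses are not given: they have to be found in the camera images.
- tray: Grey parts tray left of the robot, fixed to the table: three walls 5 mm thick, 30 mm high. Inside 170 mm (its x) by 110 mm (its y). Origin: centre of the inside, at table height, z up. The whole -y side (at y = -55 mm, 170 mm wide) is open, facing roughly to the robot's right; back wall at y = +55, side walls at x = -85 and +85 mm. Floor level with the table, no lip.
- choke_a_mid (a point): A toroidal choke: a round copper-wound disc lying flat, 40 mm across and 18 mm tall, its middle filled with black resin (no open hole), 60 to 110 g; a rigid solid cylinder that slides on the table. The point is its centre, half-way up (9 mm above the table). The three chokes are alike.
- choke_b_mid (a point): A toroidal choke: a round copper-wound disc lying flat, 40 mm across and 18 mm tall, its middle filled with black resin (no open hole), 60 to 110 g; a rigid solid cylinder that slides on the table. The point is its centre, half-way up (9 mm above the table). The three chokes are alike.
- choke_c_mid (a point): A toroidal choke: a round copper-wound disc lying flat, 40 mm across and 18 mm tall, its middle filled with black resin (no open hole), 60 to 110 g; a rigid solid cylinder that slides on the table. The point is its centre, half-way up (9 mm above the table). The three chokes are alike.
- tape_mid (a point): Bystander: roll of black tape lying flat, 64 mm across, 18 mm tall, beyond the chokes seen from the robot. The point is its centre, half-way up.
- tin_mid (a point): Bystander: small round yellow tin with an aluminium lid, 48 mm across, 30 mm tall, between the robot and the chokes. The point is its centre, half-way up.
- driver_grip (a point): Bystander: screwdriver with a red handle, 170 mm long, lying on the table beyond and to the right of the chokes. The point is the middle of its handle; x runs along it towards the tip.
- sorter: Bystander: black plastic compartment box, 110 mm (its x) by 240 mm (its y), 30 mm high, fixed to the table at the robot's right. The origin is the centre of its underside.

How it is judged (in metres and radians):
At the end, for the whole second after the job is handed in: All three chokes lie flat on the floor of the tray (centres under 13 mm up), within its walls and completely past the line of its open side (up to 3 mm of a choke may still stick out), and the tape roll, tin and screwdriver are within 15 mm of where they started (y of choke_a_mid in the frame of tray between -0.038 and 0.055 m and x of choke_a_mid in the frame of tray between -0.085 and 0.085 m and height (world z) of each of choke_a_mid, choke_b_mid, choke_c_mid below 0.013 m and y of choke_b_mid in the frame of tray between -0.038 and 0.055 m and x of choke_b_mid in the frame of tray between -0.085 and 0.085 m and y of choke_c_mid in the frame of tray between -0.038 and 0.055 m and x of choke_c_mid in the frame of tray between -0.085 and 0.085 m and distance of each of tape_mid, tin_mid, driver_grip from where it was at the start of the episode below 0.015 m); the robot touches nothing.
It fails at once if a choke is lifted off the table (its centre more than 15 mm above where it lies) (height (world z) of any of choke_a_mid, choke_b_mid, choke_c_mid above 0.024 m).
It fails at once if the tape is moved by more than 15 mm (distance of tape_mid from where it was at the start of the episode above 0.015 m).
It fails at once if the tin is moved by more than 15 mm (distance of tin_mid from where it was at the start of the episode above 0.015 m).
It fails at once if the screwdriver is moved by more than 15 mm (distance of driver_grip from where it was at the start of the episode above 0.015 m).
It also fails if it takes over 67 s, if anything falls off the work surface, if the arm or the gripper's body presses on something with over 40 N, if the wrist force passes 120 N, or if a joint passes its speed limit or range.

### The arm

A 6-joint arm with a two-finger parallel gripper is mounted at the origin on the work surface. World frame = base frame: x ahead of the robot, y to its left, z up, the work surface at z = 0. Lengths are in m, angles in degrees, forces in N, time in s.
With the tool pointing down it reaches from about 0.375 to 0.9 m from the base axis. Payload 3.1 kg.
Tool frame: the origin (TCP) lies on the centre line of the jaws, within the pads' length; the fingertips stand 25 mm ahead of it and the grasp point (between the pads) lies 6 mm ahead of it; z points along the fingers, y is the line along which they close (so a half turn about z gives the same grasp; the last joint's range is limited). The gripper opens to 87 mm and grips with 3 to 60 N. Pads are 19 mm wide; open, the fingers measure 117 mm over their backs; the gripper's body (75 mm by 190 mm) begins 51 mm behind the grasp point.
Start: joints at [-86.717, 30.224, 82.088, -0, 67.689, -10.227], TCP at [0.146, -0.608, 0.248] pointing down, gripper open.
Joint ranges: [-176.69, 176.69], [-43.24, 126.21], [12.49, 139.97], [-82, 262], [0, 151.66], [-163.58, 163.58]. Speed limits (degrees/s): [159.86, 159.86, 180, 180, 180, 180].

### API

Orientations are given as a 3x3 rotation matrix whose columns are the frame's x, y, z axes.
In Python, from rig import * gives the robot as it stands.
- The arm moves only by the tool step_arm, never from a script. Its argument "steps" is a list of rows, each a list of 7 numbers: the shift along the tool's x, y, z normalised to -1 to 1, where 1 is 0.3 m, then the turn, a rotation vector about the tool's x, y, z normalised to -1 to 1, where 1 is 45 degrees, then the gripper's target within -1 to 1 (shut at 1, half-way at 0, fully open at -1). A call has 1 to 8 rows; each row is the pose to reach, as a shift and turn from the pose commanded when the call began, along the tool's axes at that moment; what a row does not reach only later rows make up. A row lasts 1/12 s, in which the tool goes at most 41.7 mm and 7.16 degrees, less where a joint would pass 70% of its speed; a pose out of reach is approached as far as the arm can. A call with a number of a shift or a turn outside -1 to 1 is refused whole. A call with a gripper value outside its range is refused whole. The fingers move at their own pace and stop on an object; the grip force is fixed at half the most. Time passes only in rows, so rows that repeat a pose let the fingers close. It gives the time, the measured TCP pose, the force, the opening and the grip force at its end, in the units of the state.
- read_state(): the state, without advancing time (a new reading comes with each control period).
- capture(name): name is "scene" or "top" or "wrist"; returns a dict with "image" (420x560x3 uint8, red, green, blue), "vertical_fov" (degrees; the focal length in pixels is half the picture's height over the tangent of half this angle, whatever the lens; pixels are square), "cx", "cy" (the principal point, pixels), "world_from_camera" (4x4, takes a point from camera to world coordinates); the wrist camera has in their place "T_tool_cam" (4x4, takes a point from camera to tool coordinates, whose origin is the TCP and whose axes are the flange's). Camera axes: x right, y down, z forward; pixel columns grow to the right and rows downward; lengths in m; the calibration is good to about 2 mm. A picture is of the moment at which its call begins: read the wrist's pose just before it. There is no depth.
- hand_in(): hands the job in; it is judged then, once.
The state is a dict: "time_s": time; "joint_positions": joint angles; "qvel": joint speeds; "tau": joint torques, N m; "position": TCP position; "tcp_rot": TCP orientation; "force": force on the tool from outside, world axes, zero at the start; "moment": the same for the moment, N m; "opening": opening from 0.0 (shut) to 1.0 (fully open); "grasp_force": force on a finger pad.
Only numpy, scipy, OpenCV 4.12 (cv2) and the standard library are available. Lean on these libraries where they do the work, as an engineer would, in place of code of your own. Each camera call takes 0.05 s, during which the arm holds its last target. There are 200 camera calls.

## Working session

There is one attempt and no reset: what is moved stays moved. The work goes in short steps, Python scripts to look and compute and a tool call to move; the robot and the scene stay as the last step left them, time stands still between calls to the robot, and variables do not carry over. Pictures are saved under pics/ and viewed, at most 10 in all, crops included, and the job is handed in when it is done.

Besides the shell and the picture viewer there is one more tool, called after "Call:" by a JSON object that holds its "method" and its "body", one argument or row to a line. step_arm: Moves the arm, as the interface text tells. Scaled input: -1 to 1 covers 0.3 m each way for a shift and 45 degrees each way for a turn. Its arguments: {"type":"object","properties":{"steps":{"type":"array"}},"required":["steps"]}

```bash
mkdir -p pics
cat > h.py <<'E'
from rig import *
import numpy as np, cv2
def snap(n,f):
    c=capture(n); cv2.imwrite(f,cv2.cvtColor(c["image"],cv2.COLOR_RGB2BGR)); 
    np.savez(f[:-4]+".npz",**{k:v for k,v in c.items()}); return c
def ray(c,u,v):
    f=210/np.tan(np.radians(float(c["vertical_fov"]))/2); T=np.array(c["world_from_camera"])
    d=T[:3,:3]@np.array([(u-c["cx"])/f,(v-c["cy"])/f,1]); return T[:3,3],d
def atz(c,u,v,z):
    o,d=ray(c,u,v); return o+d*(z-o[2])/d[2]
E
python3 - <<'E'
from h import *
for n in("top","scene"):
    c=snap(n,f"pics/{n}0.png"); print(n,c["vertical_fov"],c["cx"],c["cy"],np.round(c["world_from_camera"],3).tolist())
    print({k for k in c})
s=read_state();print(s["time_s"],s["position"],s["tcp_rot"],s["force"])
E
```

```text
top 50.30099220739681 281.9767860893735 211.57241070305008 [[0.015, -0.984, 0.18, 0.402], [-1.0, -0.015, 0.004, -0.142], [-0.002, -0.18, -0.984, 0.995], [0.0, 0.0, 0.0, 1.0]]
{'cx', 'world_from_camera', 'vertical_fov', 'cy', 'image'}
scene 44.76694877493258 283.49214105527386 209.05259173471723 [[-0.572, 0.639, -0.514, 1.224], [0.82, 0.454, -0.347, 0.278], [0.012, -0.62, -0.784, 1.022], [0.0, 0.0, 0.0, 1.0]]
{'cx', 'world_from_camera', 'vertical_fov', 'cy', 'image'}
0.1 [ 0.14600835 -0.60707814  0.24665502] [[ 9.72323069e-01  2.33640405e-01 -1.06057163e-04]
 [ 2.33640155e-01 -9.72321133e-01  1.97274504e-03]
 [ 3.57791330e-04 -1.94292473e-03 -9.99998049e-01]] [ 0.00582742 -0.24997694  0.40910145]
```

View pics/top0.png

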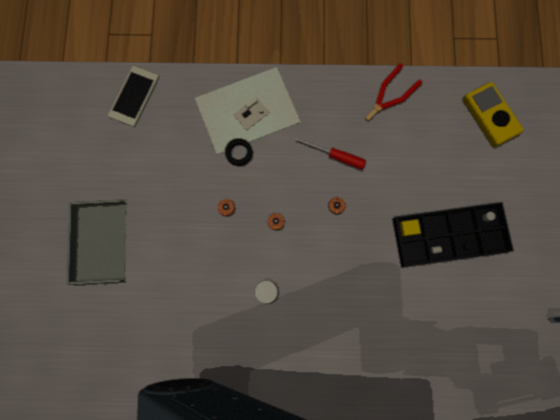

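View pics/scene0.png

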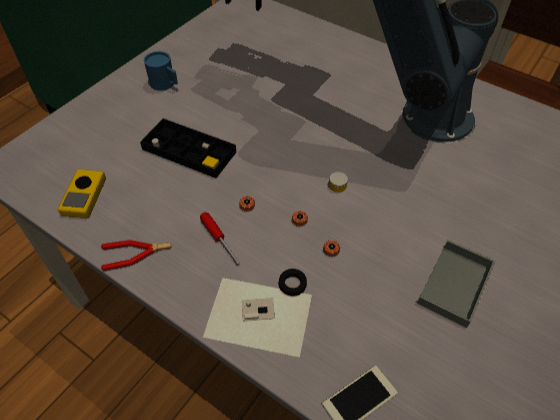

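Top view: chokes at about (227,207), (276,221) and (337,205), tape (238,152), tin (266,292), screwdriver (297,141)–(365,163), and the tray spanning u 69–126, v 201–285 with its open side at u≈126. Scene view: chokes at (331,248), (300,218) and (247,203), tin (338,182), tape (293,282). I'll enlarge both to read them more closely.

Run:
```python
import cv2
a=cv2.imread("pics/top0.png")[130:310,60:380]; a=cv2.resize(a,None,fx=2.5,fy=2.5,interpolation=cv2.INTER_CUBIC)
cv2.imwrite("pics/top0c.png",cv2.convertScaleAbs(a,alpha=1.8))
b=cv2.imread("pics/scene0.png")[170:340,190:510]; b=cv2.resize(b,None,fx=2.5,fy=2.5,interpolation=cv2.INTER_CUBIC)
cv2.imwrite("pics/scene0c.png",cv2.convertScaleAbs(b,alpha=1.8))
```

```text
(no output)
```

View pics/top0c.png

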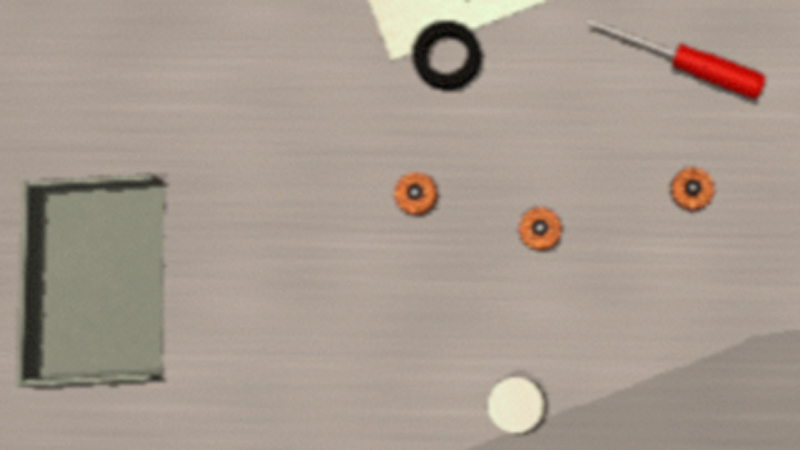

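View pics/scene0c.png

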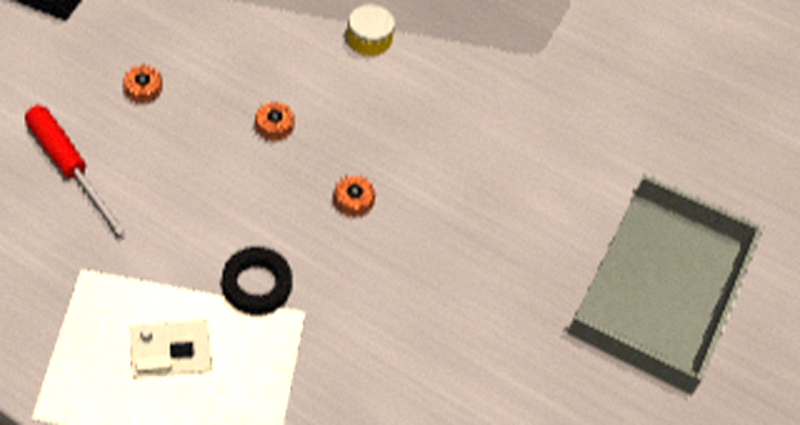

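Top crop: choke faces at (415,192), (540,228) and (692,188). Tin lid at (516,404), tape (447,56), tray mouth floor corners at (163,186) and (161,377). Scene crop: chokes at (354,191), (275,116) and (143,79), tin lid (371,20), tape (257,276), tray floor mouth at (576,322) and (640,195).

Run:
```python
from h import *
t=dict(np.load("pics/top0.npz"));s=dict(np.load("pics/scene0.npz"))
def T(p):return p[0]/2.5+60-.3,p[1]/2.5+130-.3
def S(p):return p[0]/2.5+190-.3,p[1]/2.5+170-.3
def tri(p,q):
    o1,d1=ray(t,*T(p));o2,d2=ray(s,*S(q))
    A=np.c_[d1,-d2];x=np.linalg.lstsq(A,o2-o1,rcond=None)[0];a=o1+x[0]*d1;b=o2+x[1]*d2
    return (a+b)/2,np.linalg.norm(a-b)
for n,p,q,z in[("a",(415,192),(354,191),.018),("b",(540,228),(275,116),.018),("c",(692,188),(143,79),.018),("tin",(516,404),(371,20),.03),("tape",(447,56),(257,276),.018)]:
    m,e=tri(p,q);print(n,m.round(4),round(e,4),atz(t,*T(p),z).round(4),atz(s,*S(q),z).round(4))
for n,p,z in[("far mouth wall inner floor",(163,186),0),("near mouth floor",(161,377),0),("top near mouth outer",(162,381),.03),("top back-near outer",(21,384),.03),("top back-far outer",(26,183),.03),("top far mouth outer",(162,176),.03),("tip",(590,22),.003),("grip0",(678,57),.012),("grip1",(762,88),.012)]:
    print(n,atz(t,*T(p),z).round(4))
for n,p,z in[("near mouth",(640,180),.03),("near back",(760,230),.03),("far back",(697,390),0),("far mouth",(567,332),0),("tip",(121,235),.003),("far back top",(697,376),.03),("far mouth top",(572,322),.03)]:
    print("S",n,atz(s,*S(p),z).round(4))
```

```text
a [ 0.5904 -0.0112  0.0143] 0.0012 [ 0.5899 -0.0122  0.018 ] [ 0.5925 -0.0096  0.018 ]
b [ 0.5593 -0.1231  0.0145] 0.002 [ 0.5591 -0.124   0.018 ] [ 0.5612 -0.1208  0.018 ]
c [ 0.5976 -0.2586  0.0148] 0.0011 [ 0.5972 -0.2587  0.018 ] [ 0.5994 -0.2564  0.018 ]
tin [ 0.4051 -0.1058  0.0286] 0.0017 [ 0.4055 -0.1066  0.03  ] [ 0.4059 -0.1045  0.03  ]
tape [ 0.7187 -0.0354  0.0103] 0.0008 [ 0.7164 -0.0366  0.018 ] [ 0.7224 -0.0327  0.018 ]
far mouth wall inner floor [0.5956 0.2192 0.    ]
near mouth floor [0.4243 0.2075 0.    ]
top near mouth outer [0.4203 0.1958 0.03  ]
top back-near outer [0.4159 0.3159 0.03  ]
top back-far outer [0.5906 0.3292 0.03  ]
top far mouth outer [0.5987 0.2099 0.03  ]
tip [ 0.7561 -0.1668  0.003 ]
grip0 [ 0.7205 -0.2475  0.012 ]
grip1 [ 0.6922 -0.3238  0.012 ]
S near mouth [0.4322 0.2088 0.03  ]
S near back [0.4202 0.3225 0.03  ]
S far back [0.5866 0.3382 0.    ]
S far mouth [0.6007 0.2209 0.    ]
S tip [ 0.7521 -0.1664  0.003 ]
S far back top [0.5931 0.3314 0.03  ]
S far mouth top [0.6076 0.2219 0.03  ]
```

```bash
cat >> h.py <<'E'
from scipy.spatial.transform import Rotation as Ro
def R(a):  # tool down, tool x at angle a (deg) from world +y towards -x
    x=np.array([-np.sin(np.radians(a)),np.cos(np.radians(a)),0]);z=np.array([0,0,-1.]);return np.c_[x,np.cross(z,x),z]
def rel(x,y,z,a,frac=1):
    s=read_state();P=np.array(s["position"]);C=np.array(s["tcp_rot"])
    d=C.T@(np.array([x,y,z])-P)/.3;r=Ro.from_matrix(C.T@R(a)).as_rotvec(degrees=True)/45
    print("t",round(s["time_s"],2),"P",P.round(4),"shift",d.round(3),"turn",r.round(3),"F",np.round(s["force"],1),"op",s["opening"])
E
python3 -c "
from h import *
rel(.597,-.056,.10,7.8)"
```

```text
t 0.1 P [ 0.146  -0.6071  0.2467] shift [ 1.891 -1.434  0.492] turn [-0.002 -0.002 -1.873] F [ 0.  -0.2  0.4] op 1.0011735918754359
```

Call:
{"method": "step_arm", "body": {
  "steps": [
    [0.63,-0.48,0.1,0,0,-0.62,0.4],
    [0.63,-0.48,0.1,0,0,-0.62,0.4],
    [0.63,-0.48,0.1,0,0,-0.62,0.4],
    [0.63,-0.48,0.1,0,0,-0.62,0.4],
    [0.63,-0.48,0.1,0,0,-0.62,0.4],
    [0.63,-0.48,0.1,0,0,-0.62,0.4]
  ]
}}

```text
time_s: 0.6
position: [0.2972, -0.4199, 0.2168]
tcp_rot: [[0.749, 0.662, -0.0], [0.662, -0.749, 0.003], [0.002, -0.003, -1.0]]
force: [0.4, -0.1, 0.4]
opening: 0.632
grasp_force: 0.0
```

```bash
python3 -c "
from h import *
rel(.597,-.056,.10,7.8)"
```

```text
t 0.6 P [ 0.2972 -0.4199  0.2168] shift [ 1.551 -0.247  0.392] turn [-0.002 -0.004 -1.252] F [ 0.4 -0.1  0.4] op 0.6316961412737382
```

Call:
{"method": "step_arm", "body": {
  "steps": [
    [0.78,-0.12,0.15,0,0,-0.65,0.4],
    [0.78,-0.12,0.15,0,0,-0.65,0.4],
    [0.78,-0.12,0.15,0,0,-0.65,0.4],
    [0.78,-0.12,0.15,0,0,-0.65,0.4],
    [0.78,-0.12,0.15,0,0,-0.65,0.4],
    [0.78,-0.12,0.15,0,0,-0.65,0.4]
  ]
}}

```text
time_s: 1.1
position: [0.4488, -0.2389, 0.1718]
tcp_rot: [[0.33, 0.944, -0.001], [0.944, -0.33, 0.001], [0.001, -0.001, -1.0]]
force: [0.5, -0.4, 0.2]
opening: 0.307
grasp_force: 0.0
```

```bash
python3 -c "
from h import *
rel(.597,-.056,.08,7.8)"
```

```text
t 1.1 P [ 0.4488 -0.2389  0.1718] shift [0.738 0.266 0.306] turn [-0.001 -0.002 -0.601] F [ 0.5 -0.4  0.2] op 0.30722619240026494
```

Call:
{"method": "step_arm", "body": {
  "steps": [
    [0.74,0.27,0.3,0,0,-0.6,0.4],
    [0.74,0.27,0.3,0,0,-0.6,0.4],
    [0.74,0.27,0.3,0,0,-0.6,0.4],
    [0.74,0.27,0.3,0,0,-0.6,0.4],
    [0.74,0.27,0.3,0,0,-0.6,0.4],
    [0.74,0.27,0.3,0,0,-0.6,0.4],
    [0.74,0.27,0.3,0,0,-0.6,0.4],
    [0.74,0.27,0.3,0,0,-0.6,0.4]
  ]
}}

```text
time_s: 1.77
position: [0.598, -0.0567, 0.0809]
tcp_rot: [[-0.138, 0.99, -0.002], [0.99, 0.138, 0.001], [0.001, -0.002, -1.0]]
force: [0.3, -0.3, 0.2]
opening: 0.302
grasp_force: 0.0
```

Run:
```python
from h import *
rel(.597,-.056,.03,7.8)
c=snap("wrist","pics/w1.png"); print(c["vertical_fov"],np.round(c["T_tool_cam"],3).tolist())
s=read_state();W=np.eye(4);W[:3,:3]=s["tcp_rot"];W[:3,3]=s["position"];c["world_from_camera"]=W@np.array(c["T_tool_cam"])
im=c["image"].astype(int)
hsv=cv2.cvtColor(c["image"],cv2.COLOR_RGB2HSV);m=((hsv[...,0]<18)&(hsv[...,1]>120)&(hsv[...,2]>70)).astype(np.uint8)
m=cv2.morphologyEx(m,cv2.MORPH_CLOSE,np.ones((15,15)))
n,l,st,ce=cv2.connectedComponentsWithStats(m)
for i in range(1,n):
    if st[i,4]>150: print(st[i],ce[i].round(1),atz(c,*ce[i],.013).round(4))
```

```text
t 1.77 P [ 0.598  -0.0567  0.0809] shift [ 0.002 -0.003  0.17 ] turn [-0.003 -0.001  0.002] F [ 0.3 -0.3  0.2] op 0.301841534112801
58.966933387555315 [[0.001, -0.957, -0.289, 0.079], [1.0, 0.001, 0.0, 0.0], [-0.0, -0.289, 0.957, -0.136], [0.0, 0.0, 0.0, 1.0]]
[ 244  123   70   72 3249] [278.7 158.7] [ 0.5922 -0.012   0.013 ]
[196 284  16  65 598] [202.1 316. ] [ 0.5581 -0.1173  0.013 ]
[  96  284  406  102 8439] [313.9 371.1] [ 0.6349 -0.1488  0.013 ]
```

View pics/w1.png

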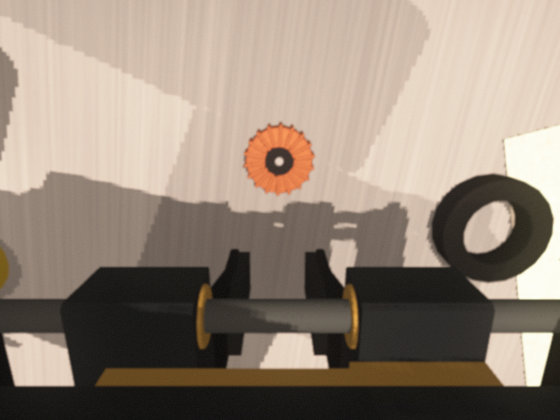

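Choke a at (279,158) is centred ahead of the two fingers, and the tape is clear on the right at (492,228). Lowering, then sweeping.

Call:
{"method": "step_arm", "body": {
  "steps": [
    [0,0,0.09,0,0,0,0.4],
    [0,0,0.17,0,0,0,0.4],
    [0,0,0.17,0,0,0,0.4],
    [0.03,0,0.17,0,0,0,0.4],
    [0.06,0,0.17,0,0,0,0.4],
    [0.1,0,0.17,0,0,0,0.4]
  ]
}}

```text
time_s: 2.32
position: [0.5946, -0.0298, 0.0333]
tcp_rot: [[-0.131, 0.991, 0.003], [0.991, 0.132, -0.001], [-0.001, 0.003, -1.0]]
force: [0.4, -0.4, -0.7]
opening: 0.299
grasp_force: 0.1
```

Call:
{"method": "step_arm", "body": {
  "steps": [
    [0.05,0,0,0,0,0,0.4],
    [0.1,0,0,0,0,0,0.4],
    [0.15,0,0,0,0,0,0.4],
    [0.2,0,0,0,0,0,0.4],
    [0.25,0,0,0,0,0,0.4],
    [0.3,0,0,0,0,0,0.4],
    [0.35,0,0,0,0,0,0.4],
    [0.4,0,0,0,0,0,0.4]
  ]
}}

```text
time_s: 2.98
position: [0.5777, 0.0914, 0.032]
tcp_rot: [[-0.135, 0.991, 0.001], [0.991, 0.135, -0.0], [-0.0, 0.001, -1.0]]
force: [0.2, -1.1, 1.6]
opening: 0.3
grasp_force: 1.2
```

```bash
cat >> h.py <<'E'
def look():
    s=read_state();c=capture("wrist");W=np.eye(4);W[:3,:3]=s["tcp_rot"];W[:3,3]=s["position"];c["world_from_camera"]=W@np.array(c["T_tool_cam"])
    blobs(c); return c
def blobs(c):
    hsv=cv2.cvtColor(c["image"],cv2.COLOR_RGB2HSV);m=((hsv[...,0]<18)&(hsv[...,1]>120)&(hsv[...,2]>70)).astype(np.uint8)
    m=cv2.morphologyEx(m,cv2.MORPH_CLOSE,np.ones((9,9)));n,l,st,ce=cv2.connectedComponentsWithStats(m)
    for i in range(1,n):
        if st[i,4]>80 and st[i,1]>45: print(st[i],ce[i].round(1),atz(c,*ce[i],.013).round(4))
E
python3 - <<'E'
from h import *
rel(.555,.255,.03,7.8)
look();blobs(capture("top"))
E
```

```text
t 2.98 P [0.5777 0.0914 0.032 ] shift [ 0.55  -0.002  0.006] turn [ 0.001  0.001 -0.002] F [ 0.2 -1.1  1.6] op 0.30040674881189783
[ 233  179   89   92 5082] [276.9 224. ] [0.5746 0.1166 0.013 ]
[196 284  16  65 600] [202.  315.7] [0.5454 0.0657 0.013 ]
[343 284  16  65 591] [352.  316.5] [0.6166 0.075  0.013 ]
[  96  362  406   24 7766] [311.6 375.5] [0.603  0.0387 0.013 ]
[329 148  37  21 384] [347.3 158. ] [ 0.7077 -0.2847  0.013 ]
[329 197  16  17 216] [336.5 205.2] [ 0.5975 -0.2593  0.013 ]
[268 213  16  17 219] [275.5 221.1] [ 0.5595 -0.1234  0.013 ]
```

Choke a is nested 25 mm ahead of the tool as planned, so the sweep continues.

Call:
{"method": "step_arm", "body": {
  "steps": [
    [0.05,0,0,0,0,0,0.4],
    [0.1,0,0,0,0,0,0.4],
    [0.15,0,0,0,0,0,0.4],
    [0.2,0,0,0,0,0,0.4],
    [0.25,0,0,0,0,0,0.4],
    [0.3,0,0,0,0,0,0.4],
    [0.35,0,0,0,0,0,0.4],
    [0.4,0,0,0,0,0,0.4]
  ]
}}

```text
time_s: 3.75
position: [0.5615, 0.209, 0.0315]
tcp_rot: [[-0.133, 0.991, -0.0], [0.991, 0.133, -0.0], [-0.0, -0.0, -1.0]]
force: [-0.2, -0.9, 0.9]
opening: 0.301
grasp_force: 0.5
```

Call:
{"method": "step_arm", "body": {
  "steps": [
    [0.04,0,0,0,0,0,0.4],
    [0.07,0,0,0,0,0,0.4],
    [0.1,0,0,0,0,0,0.4],
    [0.12,0,0,0,0,0,0.4],
    [0.13,0,0,0,0,0,0.4],
    [0.13,0,0,0,0,0,0.4]
  ]
}}

```text
time_s: 4.25
position: [0.5565, 0.2477, 0.0315]
tcp_rot: [[-0.134, 0.991, -0.0], [0.991, 0.134, 0.0], [0.0, -0.0, -1.0]]
force: [0.2, -0.4, -0.0]
opening: 0.3
grasp_force: 0.0
```

Run:
```python
from h import *
rel(.555,.255,.03,7.8)
c=look();cv2.imwrite("pics/w2.png",c["image"][...,::-1])
```

```text
t 4.25 P [0.5565 0.2477 0.0315] shift [ 0.025 -0.002  0.005] turn [-0.    -0.    -0.003] F [ 0.2 -0.4 -0. ] op 0.3002819449963677
[ 233  177   89   93 5239] [277.1 223. ] [0.5534 0.2735 0.013 ]
[196 284  16  65 625] [202.1 315.7] [0.5242 0.2224 0.013 ]
[343 284  17  65 622] [352.1 316.3] [0.5952 0.2317 0.013 ]
[  96  361  406   25 7867] [310.8 375.4] [0.5811 0.1955 0.013 ]
```

View pics/w2.png

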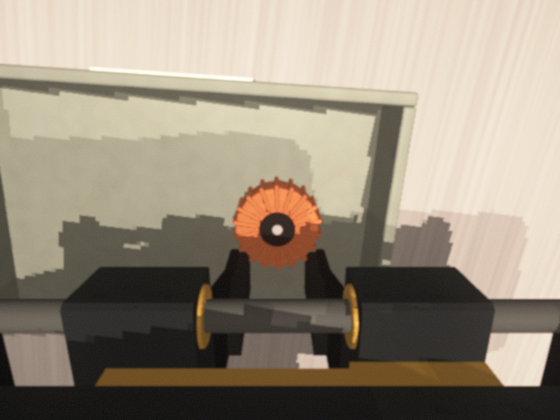

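Choke a sits in the tray at (277,223), clear of the right wall (u≈365) and the back wall (v≈100). I'll retreat and go behind choke b.

Call:
{"method": "step_arm", "body": {
  "steps": [
    [-0.06,0,0,0,0,0,0.4],
    [-0.1,0,-0.1,0,0,0,0.4],
    [-0.2,0,-0.2,0,0,0,0.4],
    [-0.34,0,-0.2,0,0,0,0.4],
    [-0.48,0,-0.2,0,0,0,0.4],
    [-0.62,0,-0.2,0,0,0,0.4],
    [-0.75,0,-0.2,0,0,0,0.4],
    [-0.85,0,-0.2,0,0,0,0.4]
  ]
}}

```text
time_s: 4.97
position: [0.591, -0.0095, 0.0918]
tcp_rot: [[-0.131, 0.991, 0.001], [0.991, 0.131, -0.001], [-0.001, 0.001, -1.0]]
force: [0.3, -0.7, 0.5]
opening: 0.301
grasp_force: 0.0
```

Run:
```python
from h import *
rel(.5654,-.168,.08,7.7)
```

```text
t 4.97 P [ 0.591  -0.0095  0.0918] shift [-0.513 -0.154  0.04 ] turn [ 0.001  0.001 -0.004] F [ 0.3 -0.7  0.5] op 0.3009569837684594
```

Call:
{"method": "step_arm", "body": {
  "steps": [
    [-0.13,-0.05,0,0,0,0,0.4],
    [-0.26,-0.1,0,0,0,0,0.4],
    [-0.39,-0.15,0,0,0,0,0.4],
    [-0.51,-0.15,0,0,0,0,0.4],
    [-0.51,-0.15,0.04,0,0,0,0.4],
    [-0.51,-0.15,0.04,0,0,0,0.4]
  ]
}}

```text
time_s: 5.47
position: [0.5656, -0.166, 0.0783]
tcp_rot: [[-0.128, 0.992, -0.001], [0.992, 0.128, 0.001], [0.001, -0.001, -1.0]]
force: [-0.2, 1.2, -0.0]
opening: 0.299
grasp_force: 0.0
```

Run:
```python
from h import *
rel(.5654,-.168,.0315,7.7)
look()
```

```text
t 5.47 P [ 0.5656 -0.166   0.0783] shift [-0.007 -0.001  0.156] turn [-0.001 -0.001 -0.008] F [-0.2  1.2 -0. ] op 0.2993843434228981
[ 245  127   71   73 3240] [280.4 162.8] [ 0.562  -0.1214  0.013 ]
[196 284  16  65 580] [202.2 316.2] [ 0.5265 -0.2227  0.013 ]
[343 284  16  66 600] [352.  317.4] [ 0.6189 -0.2115  0.013 ]
[  96  339  419   48 8891] [314.4 373.6] [ 0.6024 -0.2561  0.013 ]
```

Call:
{"method": "step_arm", "body": {
  "steps": [
    [0,0,0.09,0,0,0,0.4],
    [0,0,0.157,0,0,0,0.4],
    [0,0,0.157,0,0,0,0.4],
    [0.04,0,0.157,0,0,0,0.4],
    [0.07,0,0.157,0,0,0,0.4],
    [0.11,0,0.157,0,0,0,0.4],
    [0.16,0,0.157,0,0,0,0.4],
    [0.21,0,0.157,0,0,0,0.4]
  ]
}}

```text
time_s: 6.18
position: [0.5582, -0.099, 0.0335]
tcp_rot: [[-0.134, 0.991, 0.002], [0.991, 0.134, -0.001], [-0.001, 0.001, -1.0]]
force: [-0.5, -0.6, 0.9]
opening: 0.301
grasp_force: 0.4
```

Call:
{"method": "step_arm", "body": {
  "steps": [
    [0.05,0,0,0,0,0,0.4],
    [0.1,0,0,0,0,0,0.4],
    [0.15,0,0,0,0,0,0.4],
    [0.2,0,0,0,0,0,0.4],
    [0.25,0,0,0,0,0,0.4],
    [0.3,0,0,0,0,0,0.4],
    [0.35,0,0,0,0,0,0.4],
    [0.4,0,0,0,0,0,0.4]
  ]
}}

```text
time_s: 6.85
position: [0.5419, 0.0197, 0.0327]
tcp_rot: [[-0.134, 0.991, 0.0], [0.991, 0.134, -0.0], [-0.0, 0.0, -1.0]]
force: [0.2, -2.0, 2.4]
opening: 0.298
grasp_force: 0.9
```

Call:
{"method": "step_arm", "body": {
  "steps": [
    [0.05,0,0,0,0,0,0.4],
    [0.1,0,0,0,0,0,0.4],
    [0.15,0,0,0,0,0,0.4],
    [0.2,0,0,0,0,0,0.4],
    [0.25,0,0,0,0,0,0.4],
    [0.3,0,0,0,0,0,0.4],
    [0.35,0,0,0,0,0,0.4],
    [0.4,0,0,0,0,0,0.4]
  ]
}}

```text
time_s: 7.52
position: [0.5254, 0.1385, 0.0326]
tcp_rot: [[-0.134, 0.991, -0.0], [0.991, 0.134, -0.0], [-0.0, -0.0, -1.0]]
force: [0.4, -2.3, 1.7]
opening: 0.299
grasp_force: 1.0
```

Run:
```python
from h import *
rel(.509,.252,.0315,7.7)
look()
```

```text
t 7.52 P [0.5254 0.1385 0.0326] shift [ 0.382 -0.004  0.004] turn [-0.  0. -0.] F [ 0.4 -2.3  1.7] op 0.2991736421898437
[ 234  178   88   92 5085] [276.9 223.6] [0.5223 0.1636 0.013 ]
[196 284  16  65 608] [202.  315.6] [0.493  0.1125 0.013 ]
[343 284  16  65 600] [351.9 316.6] [0.5645 0.1217 0.013 ]
[  96  362  406   24 7826] [310.6 375.4] [0.5503 0.0853 0.013 ]
```

Call:
{"method": "step_arm", "body": {
  "steps": [
    [0.05,-0.005,0,0,0,0,0.4],
    [0.1,-0.01,0,0,0,0,0.4],
    [0.15,-0.015,0,0,0,0,0.4],
    [0.2,-0.02,0,0,0,0,0.4],
    [0.25,-0.025,0,0,0,0,0.4],
    [0.3,-0.03,0,0,0,0,0.4],
    [0.35,-0.03,0,0,0,0,0.4],
    [0.37,-0.03,0,0,0,0,0.4]
  ]
}}

```text
time_s: 8.23
position: [0.5012, 0.2476, 0.0324]
tcp_rot: [[-0.135, 0.991, -0.001], [0.991, 0.135, 0.0], [0.0, -0.001, -1.0]]
force: [-0.2, -0.5, 0.9]
opening: 0.3
grasp_force: 0.2
```

Run:
```python
from h import *
rel(.509,.252,.0315,7.7)
look()
blobs(capture("top"))
```

```text
t 8.23 P [0.5012 0.2476 0.0324] shift [0.011 0.028 0.003] turn [-0.001 -0.     0.001] F [-0.2 -0.5  0.9] op 0.2996722957566433
[ 233  178   89   92 5199] [276.8 223.4] [0.498  0.2729 0.013 ]
[ 351  192   95   76 4868] [396.9 231.5] [0.5515 0.2764 0.013 ]
[195 284  17  65 631] [202. 316.] [0.4688 0.2215 0.013 ]
[343 284  17  66 636] [352.  317.1] [0.5402 0.2308 0.013 ]
[  96  361  406   25 7961] [312.  375.2] [0.5267 0.1949 0.013 ]
[329 148  37  21 371] [347.5 157.8] [ 0.708  -0.2851  0.013 ]
[329 197  16  17 215] [336.5 205. ] [ 0.598  -0.2593  0.013 ]
```

Call:
{"method": "step_arm", "body": {
  "steps": [
    [-0.06,0,0,0,0,0,0.4],
    [-0.1,0,-0.1,0,0,0,0.4],
    [-0.2,0,-0.2,0,0,0,0.4],
    [-0.34,0,-0.2,0,0,0,0.4],
    [-0.48,0,-0.2,0,0,0,0.4],
    [-0.62,0,-0.2,0,0,0,0.4],
    [-0.76,0,-0.2,0,0,0,0.4],
    [-0.9,0,-0.2,0,0,0,0.4]
  ]
}}

```text
time_s: 9.0
position: [0.5375, -0.0222, 0.0925]
tcp_rot: [[-0.132, 0.991, -0.0], [0.991, 0.132, 0.0], [0.0, -0.0, -1.0]]
force: [1.3, 0.6, 0.0]
opening: 0.302
grasp_force: 0.0
```

Run:
```python
from h import *
rel(.610,-.3024,.08,15.3)
```

```text
t 9.0 P [ 0.5375 -0.0222  0.0925] shift [-0.958  0.116  0.042] turn [-0.    -0.    -0.171] F [1.3 0.6 0. ] op 0.30194711494486703
```

Call:
{"method": "step_arm", "body": {
  "steps": [
    [-0.13,0.02,0,0,0,-0.06,0.4],
    [-0.26,0.04,0,0,0,-0.11,0.4],
    [-0.39,0.06,0,0,0,-0.165,0.4],
    [-0.52,0.08,0,0,0,-0.165,0.4],
    [-0.65,0.1,0,0,0,-0.165,0.4],
    [-0.78,0.115,0,0,0,-0.165,0.4],
    [-0.89,0.115,0,0,0,-0.165,0.4],
    [-0.95,0.115,0.02,0,0,-0.165,0.4]
  ]
}}

```text
time_s: 9.67
position: [0.611, -0.3037, 0.0875]
tcp_rot: [[-0.257, 0.966, 0.004], [0.966, 0.257, -0.004], [-0.005, 0.003, -1.0]]
force: [1.2, 0.1, -0.1]
opening: 0.302
grasp_force: 0.0
```

Call:
{"method": "step_arm", "body": {
  "steps": [
    [0,0,0,0,0,0,0.4],
    [0,0,0,0,0,0,0.4]
  ]
}}

```text
time_s: 9.83
position: [0.6088, -0.2986, 0.0856]
tcp_rot: [[-0.257, 0.966, -0.002], [0.966, 0.257, 0.002], [0.002, -0.001, -1.0]]
force: [0.1, 0.3, -0.2]
opening: 0.305
grasp_force: 0.0
```

Run:
```python
from h import *
rel(.610,-.3024,.0325,15.3)
look()
```

```text
t 9.83 P [ 0.6088 -0.2986  0.0856] shift [-0.014  0.001  0.177] turn [-0.001 -0.002 -0.009] F [ 0.1  0.3 -0.2] op 0.30472324898784886
[ 248  132   68   70 3016] [281.2 165.9] [ 0.6005 -0.2576  0.013 ]
[ 401  187  110   83 4266] [460.2 231.7] [ 0.7143 -0.2682  0.013 ]
[196 284  16  65 601] [202.3 316.3] [ 0.577 -0.365  0.013]
[343 284  17  65 611] [352.  316.5] [ 0.67   -0.3401  0.013 ]
[540 340  11  19 129] [545.4 348.3] [ 0.8011 -0.3298  0.013 ]
[  96  362  406   24 7731] [310.8 375.5] [ 0.6575 -0.3909  0.013 ]
```

Call:
{"method": "step_arm", "body": {
  "steps": [
    [-0.01,0,0.09,0,0,0,0.4],
    [-0.01,0,0.177,0,0,0,0.4],
    [-0.01,0,0.177,0,0,0,0.4],
    [0.02,0,0.177,0,0,0,0.4],
    [0.05,0,0.177,0,0,0,0.4],
    [0.09,0,0.177,0,0,0,0.4],
    [0.14,0,0.177,0,0,0,0.4],
    [0.19,0,0.177,0,0,0,0.4]
  ]
}}

```text
time_s: 10.55
position: [0.5956, -0.2408, 0.0352]
tcp_rot: [[-0.261, 0.965, 0.002], [0.965, 0.261, -0.001], [-0.002, 0.002, -1.0]]
force: [-0.2, 0.9, -0.2]
opening: 0.301
grasp_force: 0.2
```

Call:
{"method": "step_arm", "body": {
  "steps": [
    [0.05,0,0,0,0,0,0.4],
    [0.1,0,0,0,0,0,0.4],
    [0.15,0,0,0,0,0,0.4],
    [0.2,0,0,0,0,0,0.4],
    [0.25,0,0,0,0,0,0.4],
    [0.3,0,0,0,0,0,0.4],
    [0.35,0,0,0,0,0,0.4],
    [0.4,0,0,0,0,0,0.4]
  ]
}}

```text
time_s: 11.22
position: [0.564, -0.1253, 0.0335]
tcp_rot: [[-0.26, 0.966, 0.001], [0.966, 0.26, -0.0], [-0.001, 0.001, -1.0]]
force: [-0.2, -1.4, 1.2]
opening: 0.301
grasp_force: 1.2
```

Call:
{"method": "step_arm", "body": {
  "steps": [
    [0.05,0,0,0,0,0,0.4],
    [0.1,0,0,0,0,0,0.4],
    [0.15,0,0,0,0,0,0.4],
    [0.2,0,0,0,0,0,0.4],
    [0.25,0,0,0,0,0,0.4],
    [0.3,0,0,0,0,0,0.4],
    [0.35,0,0,0,0,0,0.4],
    [0.4,0,0,0,0,0,0.4]
  ]
}}

```text
time_s: 11.88
position: [0.5324, -0.0092, 0.0333]
tcp_rot: [[-0.26, 0.966, -0.0], [0.966, 0.26, 0.0], [0.0, -0.0, -1.0]]
force: [1.0, -0.9, 1.9]
opening: 0.297
grasp_force: 1.2
```

Run:
```python
from h import *
rel(.463,.231,.0325,15.3)
look()
```

```text
t 11.88 P [ 0.5324 -0.0092  0.0333] shift [ 0.833 -0.015  0.003] turn [-0.    -0.    -0.005] F [ 1.  -0.9  1.9] op 0.29678826975742684
[ 233  179   89   91 5003] [276.9 223.2] [0.526  0.0152 0.013 ]
[196 284  16  65 579] [202.1 316.2] [ 0.5036 -0.04    0.013 ]
[343 284  16  65 592] [352.  316.4] [ 0.5735 -0.0212  0.013 ]
[  96  362  406   24 7812] [311.  375.5] [ 0.5643 -0.0593  0.013 ]
```

Call:
{"method": "step_arm", "body": {
  "steps": [
    [0.05,-0.002,0,0,0,0,0.4],
    [0.1,-0.004,0,0,0,0,0.4],
    [0.15,-0.006,0,0,0,0,0.4],
    [0.2,-0.008,0,0,0,0,0.4],
    [0.25,-0.01,0,0,0,0,0.4],
    [0.3,-0.012,0,0,0,0,0.4],
    [0.35,-0.014,0,0,0,0,0.4],
    [0.4,-0.016,0,0,0,0,0.4]
  ]
}}

```text
time_s: 12.6
position: [0.4959, 0.105, 0.033]
tcp_rot: [[-0.26, 0.966, -0.002], [0.966, 0.26, 0.0], [0.001, -0.002, -1.0]]
force: [0.5, -0.9, 0.3]
opening: 0.298
grasp_force: 0.4
```

Call:
{"method": "step_arm", "body": {
  "steps": [
    [0.05,0,0,0,0,0,0.4],
    [0.1,0,0,0,0,0,0.4],
    [0.15,0,0,0,0,0,0.4],
    [0.2,0,0,0,0,0,0.4],
    [0.25,0,0,0,0,0,0.4]
  ]
}}

```text
time_s: 13.02
position: [0.4763, 0.1773, 0.033]
tcp_rot: [[-0.26, 0.966, -0.002], [0.966, 0.26, -0.0], [0.0, -0.002, -1.0]]
force: [0.1, -1.4, 1.0]
opening: 0.299
grasp_force: 0.4
```

Run:
```python
from h import *
rel(.463,.231,.0325,15.3)
c=look();cv2.imwrite("pics/w3.png",c["image"][...,::-1])
```

```text
t 13.02 P [0.4763 0.1773 0.033 ] shift [0.184 0.004 0.002] turn [-0.002 -0.001 -0.005] F [ 0.1 -1.4  1. ] op 0.29857377606045815
[ 461   62   99   99 7029] [512.4 110.7] [0.5497 0.2737 0.013 ]
[ 233  178   89   91 5081] [276.8 222.8] [0.4698 0.202  0.013 ]
[196 284  16  65 619] [202.2 315.9] [0.4475 0.1469 0.013 ]
[343 284  16  65 622] [352.  316.3] [0.5172 0.1656 0.013 ]
[  96  361  406   25 7936] [311.8 375.3] [0.5084 0.1277 0.013 ]
```

View pics/w3.png

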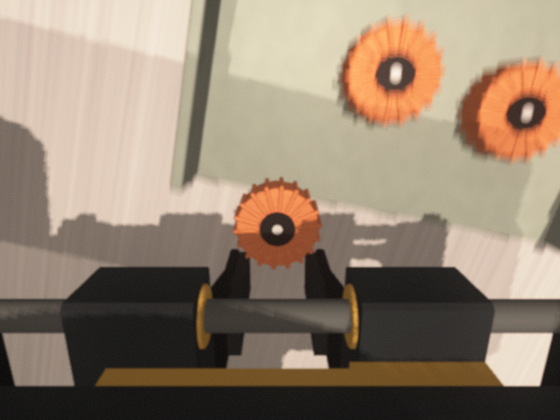

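Choke c is at (277,223), astride the mouth line, which runs (198,180)–(540,245). The left wall (u≈190–210) and choke b (393,72) leave room for a straight final push.

Call:
{"method": "step_arm", "body": {
  "steps": [
    [0.04,0,0,0,0,0,0.4],
    [0.08,0,0,0,0,0,0.4],
    [0.12,0,0,0,0,0,0.4],
    [0.15,0,0,0,0,0,0.4],
    [0.17,0,0,0,0,0,0.4],
    [0.18,0,0,0,0,0,0.4],
    [0.18,0,0,0,0,0,0.4]
  ]
}}

```text
time_s: 13.65
position: [0.4632, 0.2292, 0.0334]
tcp_rot: [[-0.261, 0.965, 0.0], [0.965, 0.261, 0.0], [0.0, 0.0, -1.0]]
force: [0.1, 0.2, -0.2]
opening: 0.3
grasp_force: 0.0
```

Call:
{"method": "step_arm", "body": {
  "steps": [
    [-0.06,0,0,0,0,0,0.4],
    [-0.12,0,-0.04,0,0,0,0.4],
    [-0.22,0,-0.14,0,0,0,0.4],
    [-0.34,0,-0.24,0,0,0,0.4],
    [-0.46,0,-0.3,0,0,0,0.4],
    [-0.46,0,-0.3,0,0,0,0.4],
    [-0.46,0,-0.3,0,0,0,0.4]
  ]
}}

```text
time_s: 14.23
position: [0.5014, 0.0929, 0.1249]
tcp_rot: [[-0.255, 0.967, 0.004], [0.967, 0.255, -0.0], [-0.001, 0.004, -1.0]]
force: [-0.5, 0.9, -0.3]
opening: 0.302
grasp_force: 0.0
```

Run:
```python
from h import *
rel(.463,.231,.0325,15.3)
c=look();t=snap("top","pics/t2.png");blobs(t)
a=cv2.convertScaleAbs(cv2.imread("pics/t2.png"),alpha=1.8)
a=cv2.resize(a[130:310,60:380],None,fx=1.75,fy=1.75,interpolation=cv2.INTER_CUBIC);w=c["image"][...,::-1]
w=cv2.resize(w,(400,270) if 0 else (373,280)); p=np.zeros((595,560,3),np.uint8);p[:315]=a;p[315:,:373]=w;cv2.imwrite("pics/end.png",p)
```

```text
t 14.23 P [0.5014 0.0929 0.1249] shift [ 0.478 -0.007  0.307] turn [ 0.005  0.002 -0.011] F [-0.5  0.9 -0.3] op 0.30152906214358915
[196 284  16  65 577] [202.2 315.8] [4.677e-01 1.000e-04 1.300e-02]
[343 284  16  65 595] [352.1 316.5] [0.5788 0.0286 0.013 ]
[  97  362  406   24 7601] [313.6 375.7] [ 0.5659 -0.0314  0.013 ]
[329 148  37  21 382] [347.4 158. ] [ 0.7077 -0.2849  0.013 ]
[ 87 246  16  10 119] [ 94.2 249.6] [0.49  0.274 0.013]
```

View pics/end.png

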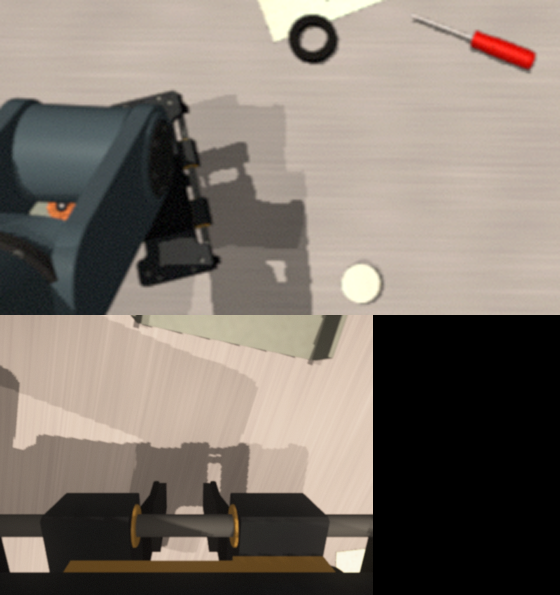

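The arm hides the tray in the top view and the wrist camera falls short of it. The tape, screwdriver and tin are unmoved. I'll back the arm away to check.

Call:
{"method": "step_arm", "body": {
  "steps": [
    [-0.13,0,-0.1,0,0,0,0.4],
    [-0.26,0,-0.2,0,0,0,0.4],
    [-0.39,0,-0.3,0,0,0,0.4],
    [-0.52,0,-0.3,0,0,0,0.4],
    [-0.65,0,-0.3,0,0,0,0.4],
    [-0.78,0,-0.3,0,0,0,0.4],
    [-0.9,0,-0.3,0,0,0,0.4],
    [-1.0,0,-0.3,0,0,0,0.4]
  ]
}}

```text
time_s: 15.0
position: [0.5776, -0.1947, 0.2118]
tcp_rot: [[-0.262, 0.965, -0.002], [0.965, 0.262, 0.001], [0.002, -0.002, -1.0]]
force: [-0.2, 1.2, -0.2]
opening: 0.295
grasp_force: 0.0
```

Run:
```python
from h import *
t=snap("top","pics/t3.png");blobs(t);print();blobs(capture("scene"))
a=cv2.convertScaleAbs(cv2.imread("pics/t3.png"),alpha=1.8)
cv2.imwrite("pics/t3c.png",cv2.resize(a[130:310,40:280],None,fx=3,fy=3,interpolation=cv2.INTER_CUBIC))
```

```text
[ 87 215  25  61 815] [ 98.8 245.8] [0.4986 0.2645 0.013 ]

[   0   82   50   66 1806] [ 18.4 112.7] [ 0.7182 -1.0098  0.013 ]
[    0   203   230   217 21697] [ 72.7 353.2] [ 1.1226 -0.3057  0.013 ]
[200 212  24  28 294] [211.2 225.2] [ 0.7073 -0.2844  0.013 ]
[101 240  70  30 717] [132.3 251.5] [ 0.8741 -0.3862  0.013 ]
[ 56 243  18  20 128] [ 65.2 253.5] [ 0.9685 -0.5099  0.013 ]
[441 254  27  53 704] [455.3 279. ] [0.5026 0.2681 0.013 ]
```

View pics/t3c.png

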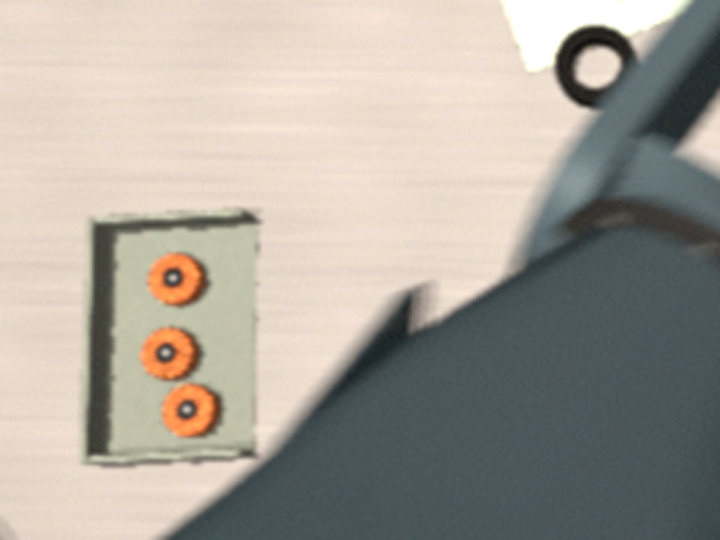

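All three chokes lie flat in the tray, at (175,278), (168,352) and (189,409). Their right edges are at u≤219, well inside the mouth line at u≈256. Settling, then handing in.

Call:
{"method": "step_arm", "body": {
  "steps": [
    [0,0,0,0,0,0,0.4],
    [0,0,0,0,0,0,0.4],
    [0,0,0,0,0,0,0.4]
  ]
}}

```text
time_s: 15.35
position: [0.5765, -0.1916, 0.2123]
tcp_rot: [[-0.263, 0.965, -0.003], [0.965, 0.263, 0.002], [0.003, -0.002, -1.0]]
force: [0.0, 0.8, 0.7]
opening: 0.299
grasp_force: 0.0
```

```bash
python3 -c "
from rig import *
print(hand_in())"
```

```text
the job is handed in; nothing more can be done
None
```

I swept all three chokes into the tray, where they lie flat and fully inside; the tape, tin and screwdriver showed no movement on camera, and I handed the job in at about 15 s (no verdict was returned).

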